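# Hold the big clothespin open around the ticket card

### The job

Squeeze the handles of the big yellow clothespin until its jaws gape wide, lift it a little off the bench while it is still in front of the blue rail, and then bring the open jaws in under the rail, between its two posts, until they stand well over the near edge of the white card with the card in the middle of the mouth, touching neither jaw. Finish still holding it just like that, level, wide open and off the bench, so that a customer's ticket can be slipped in beside the card. Do not let it snap shut on the card or bump the card, rail or posts, and leave the brush, soap dish, bottle and dipper where they are.

Things in the scene. Friction and masses are not known exactly. Their poses are not given: they have to be found in the camera images.
- clip: Big yellow plastic spring clothespin lying flat, 120 mm long, 22 mm high, about 55 g. Origin: on its underside below the spring pivot. +x points along its middle line to the jaw tips, z up (hinge axis). Jaws: x = 8 to 62 mm, each 7.5 mm thick, meeting at y = 0 when shut. Handles: x = -14 to -58 mm. Squeezing the handles together opens the jaws, symmetrically about x; let go, it snaps shut.
- clip_grip (a point): Where to pinch: between the handles at clip x = -38 mm, 11 mm above the underside; fingers close along clip y. Shut, the handles splay 0.25 rad each side, outer faces 43 mm apart here, 52 mm at the rear ends; fully squeezed they are parallel, 24 mm apart, on a hard stop. About 5 N here begins to open it, 9 N opens it fully; a 30 to 40 N grip is fine.
- clip_left (a joint): Opening angle of the +y half of the clip, rad: 0 = shut, 0.25 = fully open (stop); wide open is above 0.18. Fully open, the inner faces are 20 mm apart at x = 37 mm and 31 mm at the tips, and the jaws measure 47 mm over their outsides at the tips.
- clip_right (a joint): The same for the -y half; always equal to clip_left.
- clip_tip (a point): Point between the jaw tips, on the clip's middle line at x = +62 mm, 11 mm above its underside.
- stand: Fixed wooden ticket stand holding an upright white card (green band along its top). Origin: on the bench below the card's near upright edge. +x runs along the card, away from the robot; z up. In front of the card a blue rail crosses on two posts; behind each post a batten 12 mm wide, 8 mm high runs back along x at y = -62 and +62 mm; the bench between them is free up to the foot block.
- card_edge (a point): On the near upright edge of the card, mid thickness, 25 mm above the bench (stand x = 0, y = 0). Card: 4 mm thick, 130 mm long along stand x, from 4 to 110 mm above the bench; its first 65 mm stand free, then a wooden foot block 24 mm high and 50 mm wide holds it.
- rail_mid (a point): Middle of the round blue rail, on its axis, 22 mm in front of the card edge (stand x = -22 mm), 67 mm above the bench. The rail is 10 mm thick and runs along stand y, its underside 62 mm up, between two square posts 12 mm thick, 78 mm high, centred at y = -62 and +62 mm: a gap 112 mm wide.
- brush: Bystander: blue scrub brush, 140 x 55 mm, 67 mm high with its handle; origin under its centre, x along it.
- dish: Bystander: grey soap dish 120 x 85 x 27 mm with an orange soap; origin under its centre.
- bottle: Bystander: closed white bottle, 66 mm across, 190 mm high; origin under its centre.
- dipper: Bystander: green water dipper, 136 mm across the mouth, 95 mm high, handle reaching 193 mm from its axis along +y; origin under its centre.

How it is judged:
By the outcome, as a careful person would: the job done as asked, in the order asked, and still so for the second after the job is handed in, while the arm keeps its last pose, push and grip.
It also fails if it takes over 35 s, if anything falls off the work surface, if the arm or the gripper's body presses on something with over 40 N, if the wrist force passes 120 N, or if a joint passes its speed limit or range.

### The arm

A 6-joint arm with a two-finger parallel gripper is mounted at the origin on the work surface. World frame = base frame: x ahead of the robot, y to its left, z up, the work surface at z = 0. Lengths are in m, angles in rad, forces in N, time in s.
With the tool pointing down it reaches from about 0.275 to 0.875 m from the base axis. Payload 12.5 kg.
Tool frame: the origin (TCP) lies on the centre line of the jaws, within the pads' length; the fingertips stand 14 mm ahead of it and the grasp point (between the pads) lies 5 mm behind it (arm.nose_length is the distance from the TCP to the fingertips, in m); z points along the fingers, y is the line along which they close (so a half turn about z gives the same grasp; the last joint's range is limited). The gripper opens to 85 mm and grips with 20 to 120 N. Pads are 22 mm wide; open, the fingers measure 114 mm over their backs; the gripper's body (76 mm by 85 mm) begins 54 mm behind the grasp point. The pads swing forward as they close: fully open they stand 13 mm farther back than shut.
Start: joints at [1.02, 0.351, 1.652, -0, 1.139, -0.085], TCP at [0.247, 0.491, 0.245] pointing down, gripper open.
Joint ranges: [-2.75, 2.75], [-0.79, 2.1], [0.01, 2.65], [-1.57, 4.71], [0.07, 3.14], [-2.87, 2.87]. Speed limits (rad/s): [2.22, 2.22, 2.79, 3.14, 3.14, 3.14].

### API

Orientations are given as a unit quaternion [w, x, y, z].
In Python, from bench import arm gives the robot as it stands.
- The arm moves only by the tool apply_moves, never from a script. Its argument "increments" is a list of rows, each a list of 5 numbers: the shift along the tool's x, y, z in m, then the turn about the tool's z in rad, then the opening, from 0 (shut) to 1 (fully open). In form: [[dx, dy, dz, roll, jaw], ...]. A call has 1 to 5 rows; each row shifts and turns the commanded pose from where the row before left it, along the tool's axes as they then stand; what a row does not reach is not made up. A row lasts 1/8 s, in which the tool goes at most 62.5 mm and 10.7 degrees, less where a joint would pass 70% of its speed; a pose out of reach is approached as far as the arm can. A call with a gripper value outside its range is refused whole. The fingers move at their own pace and stop on an object; the grip force is fixed at half the most. Time passes only in rows, so rows that do not move let the fingers close. It gives the time, the measured TCP pose, the force, the opening and the grip force at its end, in the units of the state.
- arm.read_state(): the state, without advancing time (a new reading comes with each control period).
- arm.camera(name): name is "scene" or "top"; returns the picture (480x640x3 uint8, red, green, blue); there is no depth.
- arm.camera_params(name): a dict with "intrinsics" (3x3 intrinsics, pixels), "extrinsics" (4x4, takes a point from camera to world coordinates). Camera axes: x right, y up, looking along -z (the intrinsics and any distortion apply to the point x, -y, -z); pixel columns grow to the right and rows downward; lengths in m; the calibration is good to about 2 mm. A picture is of the moment at which its call begins. camera_params takes no time and is no camera call.
- arm.job_done(): hands the job in; it is judged then, once.
The state is a dict: "clock": time; "q": joint angles; "qvel": joint speeds; "effort": joint torques, N m; "eef_pos": TCP position; "ee_rot": TCP orientation; "wrist_force": force on the tool from outside, world axes, zero at the start; "wrist_torque": the same for the moment, N m; "opening": opening from 0.0 (shut) to 1.0 (fully open); "grasp_force": force on a finger pad.
Only numpy, scipy, OpenCV 4.12 (cv2) and the standard library are available. Lean on these libraries where they do the work, as an engineer would, in place of code of your own. Each camera call takes 0.05 s, during which the arm holds its last target. There are 200 camera calls.

## Working session

There is one attempt and no reset: what is moved stays moved. The work goes in short steps, Python scripts to look and compute and a tool call to move; the robot and the scene stay as the last step left them, time stands still between calls to the robot, and variables do not carry over. Pictures are saved under pics/ and viewed, at most 10 in all, crops included, and the job is handed in when it is done.

Besides the shell and the picture viewer there is one more tool, called after "Emit:" by a JSON object that holds its "name" and its "arguments". apply_moves: Moves the arm, as the interface text tells. Its arguments: {"type":"object","properties":{"increments":{"type":"array","items":{"type":"array","items":{"type":"number"}}}},"required":["increments"]}

```bash
mkdir -p pics; python3 - <<'E'
from bench import arm
import cv2
for n in("scene","top"):
    cv2.imwrite(f"pics/{n}0.png",arm.camera(n)[:,:,::-1]); p=arm.camera_params(n); print(n,p)
s=arm.read_state();print({k:s[k] for k in("clock","q","eef_pos","ee_rot","opening")},arm.nose_length)
E
```

```text
scene {'intrinsics': array([[620.94906396,   0.        , 323.18770459],
       [  0.        , 620.94906396, 231.39713257],
       [  0.        ,   0.        ,   1.        ]]), 'extrinsics': array([[-0.37541445, -0.49948502,  0.78075522,  1.60126219],
       [ 0.92660527, -0.22189   ,  0.30359102,  0.40554256],
       [ 0.02160261,  0.83742435,  0.54612616,  0.79209917],
       [ 0.        ,  0.        ,  0.        ,  1.        ]])}
top {'intrinsics': array([[550.15024074,   0.        , 316.5936171 ],
       [  0.        , 550.15024074, 233.88888738],
       [  0.        ,   0.        ,   1.        ]]), 'extrinsics': array([[-5.64490774e-03,  9.80860364e-01, -1.94630626e-01,
         3.62095542e-01],
       [-9.99981445e-01, -5.98264322e-03, -1.14747927e-03,
        -3.73513640e-04],
       [-2.28992253e-03,  1.94620538e-01,  9.80875936e-01,
         1.24841553e+00],
       [ 0.00000000e+00,  0.00000000e+00,  0.00000000e+00,
         1.00000000e+00]])}
{'clock': 0.1, 'q': array([ 1.02040382e+00,  3.51187886e-01,  1.65237083e+00,  2.34318976e-05,
        1.13914670e+00, -8.45936850e-02]), 'eef_pos': array([0.24683698, 0.49116357, 0.24480515]), 'ee_rot': array([-1.83801223e-04,  2.30804359e-01,  9.73000020e-01, -5.25252463e-04]), 'opening': 0.9992385782691936} 0.014
```

View pics/scene0.png

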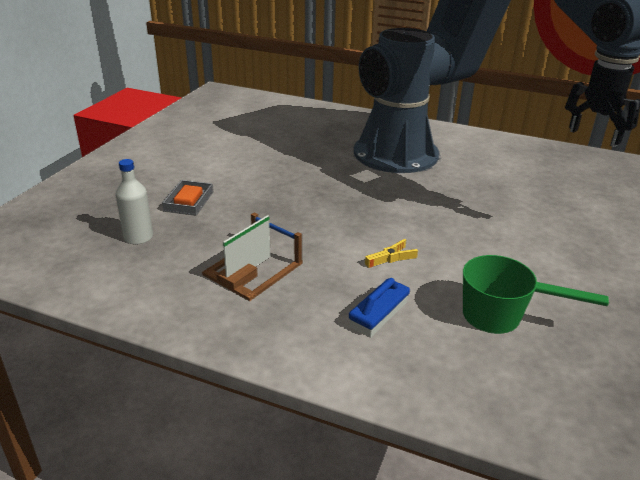

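View pics/top0.png

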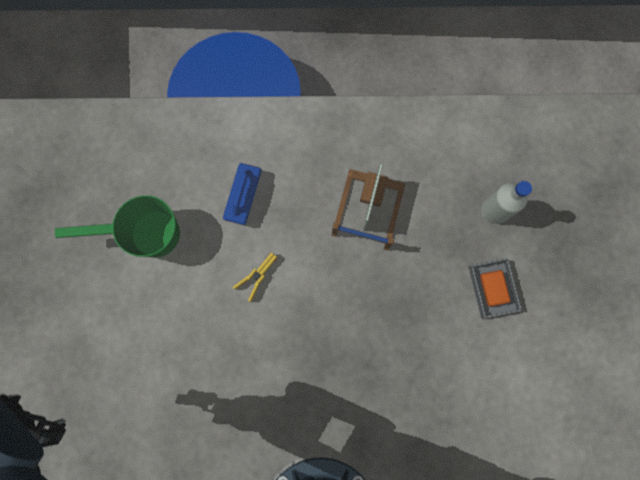

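The scene shows the clip near (390,253) and the stand near (255,255). In the top view the clip is near (260,275), with its splayed handles toward the lower left. The stand spans (332..405,165..248), with the rail at its lower side. Next I'll enlarge both.

```bash
python3 - <<'E'
import cv2,numpy as np
t=cv2.imread("pics/top0.png");s=cv2.imread("pics/scene0.png")
a=cv2.resize(t[240:310,225:295],(560,560),interpolation=cv2.INTER_CUBIC)
cv2.imwrite("pics/c1.png",a)
a=cv2.resize(t[155:255,320:420],(600,600),interpolation=cv2.INTER_CUBIC)
cv2.imwrite("pics/c2.png",a)
a=cv2.resize(s[205:305,195:315],(720,600),interpolation=cv2.INTER_CUBIC)
cv2.imwrite("pics/c3.png",a)
E
```

```text
(no output)
```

View pics/c1.png

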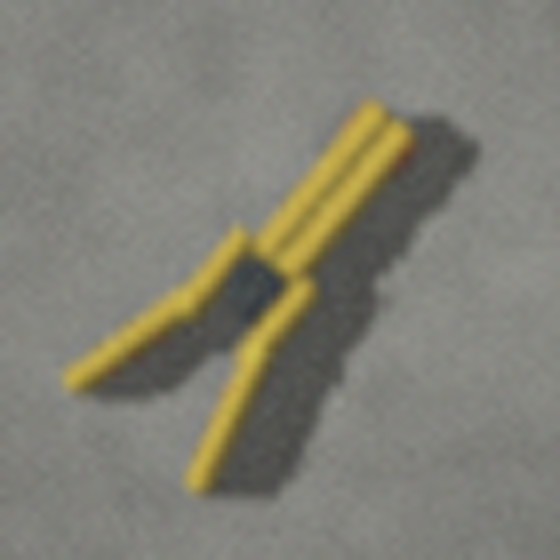

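View pics/c2.png

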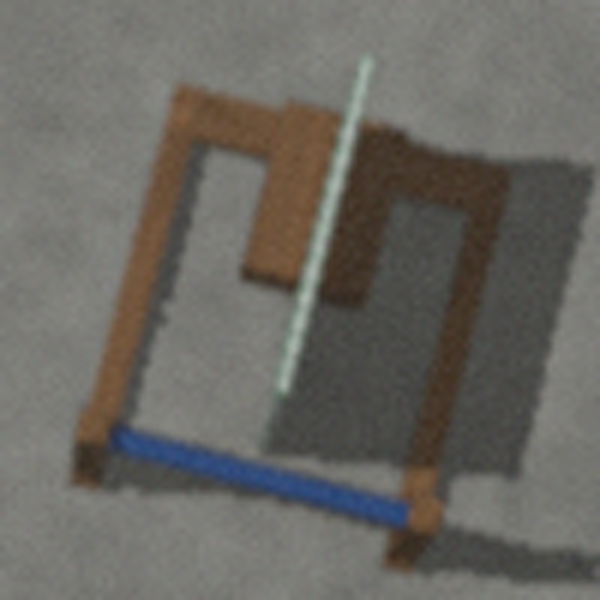

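View pics/c3.png

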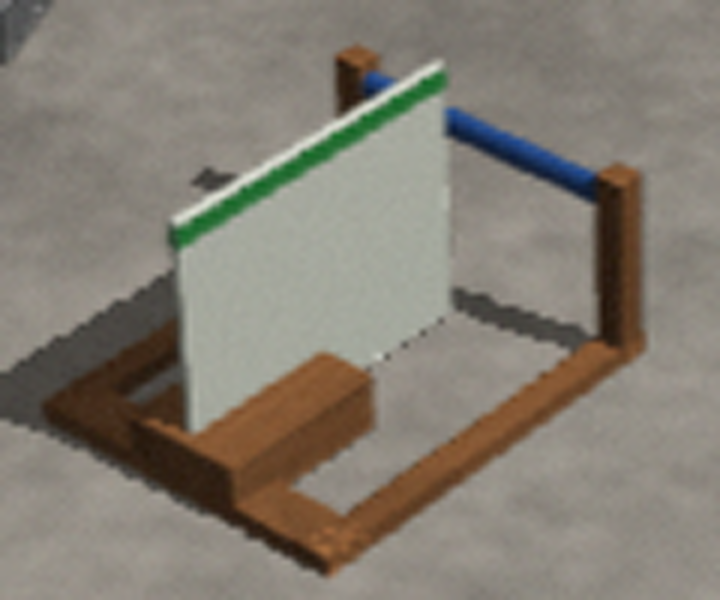

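c1 shows the jaw tips near (388,113) and the handle ends near (68,380) and (197,485). c2 shows the card's top edge running from (283,390) to (367,60), with post tops at (98,425) and (425,512). c3 shows the near card edge from (443,68) down to (447,318), with post tops at (357,55) and (620,177). I'll fit both poses to these points.

```bash
cat >h.py <<'E'
import numpy as np
from bench import arm
from scipy.optimize import least_squares
P={n:arm.camera_params(n) for n in("scene","top")}
def proj(n,w):
    E=P[n]["extrinsics"];c=(np.asarray(w)-E[:3,3])@E[:3,:3];c=c*[1,-1,-1]
    u=c@P[n]["intrinsics"].T;return u[:,:2]/u[:,2:]
def place(p,pts):
    c,s=np.cos(p[2]),np.sin(p[2]);pts=np.asarray(pts,float)
    return np.c_[p[0]+c*pts[:,0]-s*pts[:,1],p[1]+s*pts[:,0]+c*pts[:,1],pts[:,2]]
def fit(obs,p0):  # obs: (cam, local pt, pixel)
    def r(p): return np.concatenate([proj(n,place(p,[l]))[0]-u for n,l,u in obs])
    s=least_squares(r,p0,loss="soft_l1");print("fit",s.x.round(4),"deg",np.degrees(s.x[2]).round(2));print(r(s.x).reshape(-1,2).round(1).tolist());return s.x
E
python3 - <<'E'
from h import *
z=np.array
c1=lambda x,y:z([x/8+225-.44,y/8+240-.44])
c2=lambda x,y:z([x/6+320-.42,y/6+155-.42])
c3=lambda x,y:z([x/6+195-.42,y/6+205-.42])
m=.001
o=[("top",z([62,0,22])*m,c1(390,115)),("top",z([-58,24,22])*m,c1(70,381)),("top",z([-58,-24,22])*m,c1(199,485)),
("top",z([62,7.5,22])*m,c1(368,101)),("top",z([62,-7.5,22])*m,c1(412,130)),("top",z([0,0,20])*m,c1(258,282))]
fit(o,[.54,.12,-.68])
o=[("top",z([0,0,110])*m,c2(283,391)),("top",z([130,0,110])*m,c2(367,58)),("top",z([-22,62,78])*m,c2(98,425)),("top",z([-22,-62,78])*m,c2(425,512)),
("scene",z([0,0,110])*m,c3(441,66)),("scene",z([0,0,4])*m,c3(448,318)),("scene",z([130,0,110])*m,c3(175,222)),("scene",z([-22,-62,78])*m,c3(357,57)),("scene",z([-22,62,78])*m,c3(620,177))]
for i in (0,1): fit(o if i==0 else o[:4],[.6,-.1,-.25])
fit(o[4:],[.6,-.1,-.25])
E
```

```text
fit [ 0.5128  0.1358 -0.6616] deg -37.91
[[0.6, -0.8], [-1.3, 1.6], [-0.7, 1.8], [0.7, -1.0], [0.4, -0.7], [-0.0, 0.1]]
fit [ 0.6164 -0.103  -0.2718] deg -15.57
[[-1.2, 0.7], [-0.4, -0.4], [-1.7, 0.5], [-0.8, 0.7], [-0.6, -0.3], [-0.4, -0.9], [-1.0, 0.7], [-0.6, 0.1], [-0.8, -0.0]]
fit [ 0.6173 -0.1053 -0.2655] deg -15.21
[[-0.1, 0.3], [0.3, -0.9], [-0.6, 0.2], [0.3, 0.1]]
fit [ 0.6159 -0.1016 -0.2718] deg -15.57
[[0.1, -0.2], [0.2, -0.8], [-0.3, 0.8], [0.1, 0.2], [-0.1, 0.0]]
```

Emit:
{"name": "apply_moves", "arguments": {"increments": [[0, 0, 0, 0.1, 1], [0, 0, 0, 0.095, 1], [-0.043, -0.013, 0, 0, 1], [-0.043, -0.013, 0, 0, 1], [-0.043, -0.013, 0, 0, 1]]}}

```text
clock: 0.72
eef_pos: [0.3254, 0.3802, 0.2451]
ee_rot: [-0.0, 0.324, 0.946, -0.0]
wrist_force: [0.5, 0.4, 0.7]
opening: 0.995
grasp_force: 0.0
```

Emit:
{"name": "apply_moves", "arguments": {"increments": [[-0.043, -0.013, 0, 0, 1], [-0.043, -0.013, 0, 0, 1], [-0.043, -0.013, 0, 0, 1], [-0.043, -0.013, 0, 0, 1], [-0.043, -0.013, 0, 0, 1]]}}

```text
clock: 1.35
eef_pos: [0.4553, 0.1968, 0.2452]
ee_rot: [-0.0, 0.324, 0.946, -0.0]
wrist_force: [-0.1, 0.8, 0.7]
opening: 0.999
grasp_force: 0.0
```

Emit:
{"name": "apply_moves", "arguments": {"increments": [[-0.043, -0.013, 0.04, 0, 1], [0, 0, 0.04, 0, 1], [0, 0, 0.04, 0, 1], [0, 0, 0, 0, 1], [0, 0, 0, 0, 1]]}}

```text
clock: 1.98
eef_pos: [0.4813, 0.1618, 0.1266]
ee_rot: [0.001, 0.324, 0.946, 0.0]
wrist_force: [0.1, -0.3, 1.3]
opening: 1.003
grasp_force: 0.0
```

```bash
cat >>h.py <<'E'
from scipy.spatial.transform import Rotation as Ro
def rel(t,yaw_y):  # remaining move to world TCP t with tool y at heading yaw_y (rad)
    s=arm.read_state();w,x,y,z=s["ee_rot"];R=Ro.from_quat([x,y,z,w]).as_matrix()
    h=np.arctan2(R[1,1],R[0,1]);print("pos",s["eef_pos"].round(4),"tooly deg",np.degrees(h).round(2),"clk",s["clock"],"op",s["opening"],s["grasp_force"],"F",np.round(s["wrist_force"],1),"tz",R[:,2].round(4))
    print("tool-frame d",(R.T@(np.array(t)-s["eef_pos"])).round(4),"roll",round(-(yaw_y-h),4))
E
python3 -c "
from h import *
rel([.4828,.1592,.016],np.radians(52.1))
import cv2
cv2.imwrite('pics/top1.png',cv2.resize(arm.camera('top')[220:320,200:300,::-1],(600,600),interpolation=cv2.INTER_CUBIC))"
```

```text
pos [0.4813 0.1618 0.1266] tooly deg 52.15 clk 1.975 op 1.0034350459941768 0.0 F [ 0.1 -0.3  1.3] tz [ 1.3e-03  3.0e-04 -1.0e+00]
tool-frame d [-0.0026 -0.0013  0.1106] roll 0.0009
```

View pics/top1.png

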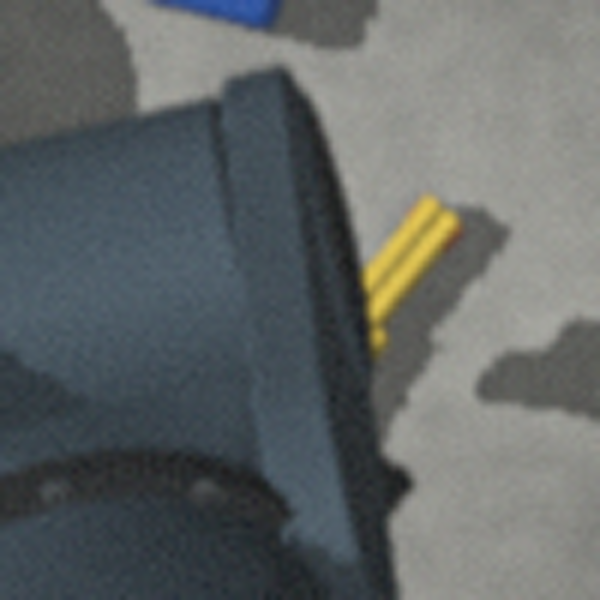

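The wrist hides the handles in the top view; only the jaws show, near (420,250). The pose fits, so I'll descend and squeeze.

Emit:
{"name": "apply_moves", "arguments": {"increments": [[-0.003, -0.001, 0.03, 0, 1], [0, 0, 0.03, 0, 1], [0, 0, 0.025, 0, 1], [0, 0, 0.015, 0, 1], [0, 0, 0.01, 0, 1]]}}

```text
clock: 2.65
eef_pos: [0.4831, 0.1591, 0.0156]
ee_rot: [0.001, 0.324, 0.946, 0.0]
wrist_force: [-0.4, 0.4, -0.1]
opening: 1.002
grasp_force: 0.0
```

Emit:
{"name": "apply_moves", "arguments": {"increments": [[0, 0, 0, 0, 1], [0, 0, 0, 0, 0.6], [0, 0, 0, 0, 0.4], [0, 0, 0, 0, 0.2], [0, 0, 0, 0, 0]]}}

```text
clock: 3.28
eef_pos: [0.4836, 0.1594, 0.0166]
ee_rot: [0.001, 0.324, 0.946, 0.001]
wrist_force: [-0.2, 2.6, 11.9]
opening: 0.245
grasp_force: 59.5
```

Emit:
{"name": "apply_moves", "arguments": {"increments": [[0, 0, 0, 0, 0], [0, 0, 0, 0, 0], [0, 0, 0, 0, 0], [0, 0, 0, 0, 0], [0, 0, 0, 0, 0]]}}

```text
clock: 3.9
eef_pos: [0.4836, 0.1594, 0.0166]
ee_rot: [0.001, 0.324, 0.946, 0.001]
wrist_force: [-1.4, 3.1, 12.9]
opening: 0.246
grasp_force: 59.6
```

```bash
python3 -c "
from h import *
rel([.4828,.1592,.016],np.radians(52.1))
import cv2
a=cv2.resize(arm.camera('top')[220:320,220:320,::-1],(400,400),interpolation=cv2.INTER_CUBIC)
b=cv2.resize(arm.camera('scene')[200:300,340:440,::-1],(400,400),interpolation=cv2.INTER_CUBIC)
cv2.imwrite('pics/g1.png',np.hstack([a,b]))"
```

```text
pos [0.4836 0.1594 0.0166] tooly deg 52.14 clk 3.9 op 0.2456699842908837 59.591699838638306 F [-1.4  3.1 12.9] tz [ 0.0029  0.001  -1.    ]
tool-frame d [ 0.0005 -0.0007  0.0006] roll 0.0007
```

View pics/g1.png

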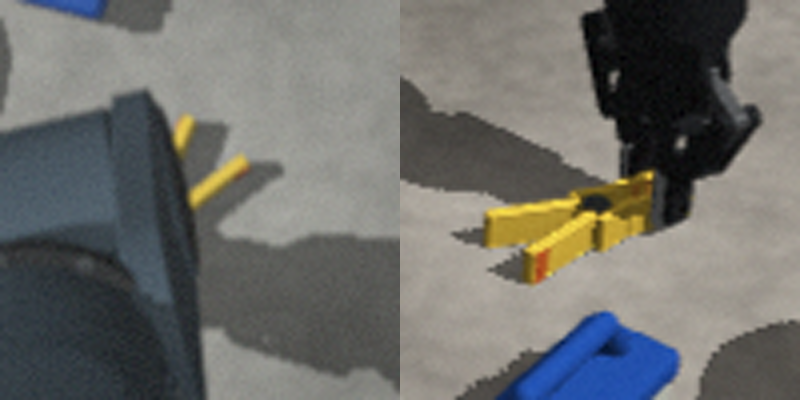

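The clip is held with jaws wide open: tips at (188,118) and (245,158) in the left view, gape plain in the right view. Opening 0.246, grip 60 N. Now lift, then line up with the stand.

Emit:
{"name": "apply_moves", "arguments": {"increments": [[0, 0, -0.007, 0, 0], [0, 0, -0.008, 0, 0], [0, 0, 0, -0.13, 0], [0, 0, 0, -0.13, 0], [0, 0, 0, -0.13, 0]]}}

```text
clock: 4.62
eef_pos: [0.4825, 0.1588, 0.0307]
ee_rot: [0.0, 0.133, 0.991, -0.0]
wrist_force: [-0.3, 0.4, -1.4]
opening: 0.247
grasp_force: 58.9
```

Emit:
{"name": "apply_moves", "arguments": {"increments": [[0, 0, 0, 0, 0], [0, 0, 0, 0, 0]]}}

```text
clock: 4.88
eef_pos: [0.4825, 0.1589, 0.0304]
ee_rot: [0.0, 0.136, 0.991, 0.0]
wrist_force: [0.2, -0.8, -0.2]
opening: 0.249
grasp_force: 58.9
```

```bash
python3 -c "
from h import *
rel([.4622,-.0602,.031],np.radians(74.45))"
```

```text
pos [0.4825 0.1589 0.0304] tooly deg 74.32 clk 4.875 op 0.24873846809436498 58.931593894958496 F [ 0.2 -0.8 -0.2] tz [ 1.e-04  0.e+00 -1.e+00]
tool-frame d [-0.0397 -0.2164 -0.0006] roll -0.0023
```

Emit:
{"name": "apply_moves", "arguments": {"increments": [[-0.008, -0.036, 0, 0, 0], [-0.008, -0.045, 0, 0, 0], [-0.008, -0.045, 0, 0, 0], [-0.008, -0.045, 0, 0, 0], [-0.008, -0.045, 0, 0, 0]]}}

```text
clock: 5.5
eef_pos: [0.463, -0.0614, 0.0304]
ee_rot: [0.0, 0.136, 0.991, -0.0]
wrist_force: [1.1, 0.1, -0.4]
opening: 0.244
grasp_force: 58.9
```

Emit:
{"name": "apply_moves", "arguments": {"increments": [[0, 0, -0.0005, -0.002, 0], [0, 0, 0, 0, 0], [0, 0, 0, 0, 0]]}}

```text
clock: 5.88
eef_pos: [0.4633, -0.059, 0.0308]
ee_rot: [-0.0, 0.134, 0.991, 0.0]
wrist_force: [0.2, 0.0, -1.0]
opening: 0.246
grasp_force: 59.0
```

```bash
python3 -c "
from h import *
rel([.4622,-.0602,.031],np.radians(74.45))
import cv2
a=cv2.resize(arm.camera('top')[160:300,310:430,::-1],(395,460),interpolation=cv2.INTER_CUBIC)
t=arm.camera('top');s=arm.camera('scene')
np.save('pics/t2.npy',t);np.save('pics/s2.npy',s)
a=cv2.resize(t[160:285,320:420,::-1],(400,500),interpolation=cv2.INTER_CUBIC)
b=cv2.resize(s[190:290,235:315,::-1],(400,500),interpolation=cv2.INTER_CUBIC)
cv2.imwrite('pics/g2.png',np.hstack([a,b]))"
```

```text
pos [ 0.4633 -0.059   0.0308] tooly deg 74.64 clk 5.875 op 0.24636527686408846 58.97518515586853 F [ 0.2  0.  -1. ] tz [-1.e-04  1.e-04 -1.e+00]
tool-frame d [ 0.0008 -0.0014 -0.0002] roll 0.0033
```

View pics/g2.png

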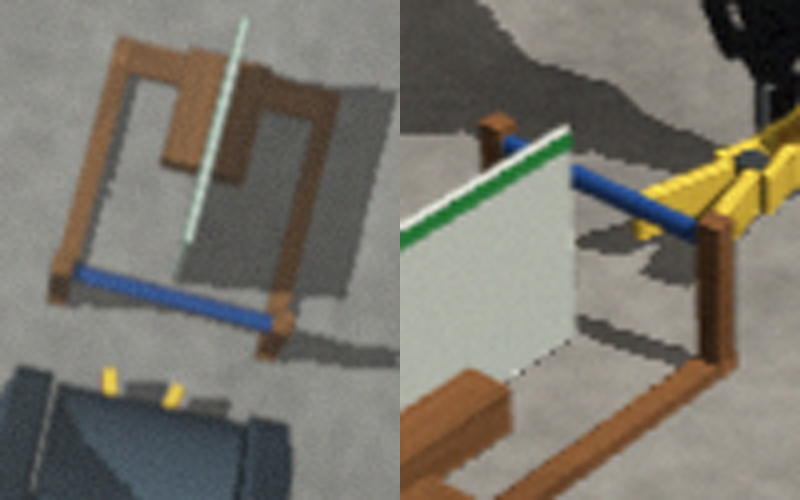

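The jaws are in front of the rail. In the left view the tips are at (109,369) and (178,388), and the rail runs from (78,272) to (272,324). I'll work out the clip tip in the stand frame using the top camera only.

```bash
cat >>h.py <<'E'
def back(n,u,z):
    E=P[n]["extrinsics"];K=P[n]["intrinsics"]
    d=E[:3,:3]@(np.linalg.inv(K)@[u[0],u[1],1]*[1,-1,-1]);o=E[:3,3]
    return o+d*(z-o[2])/d[2]
def tostand(p,S):
    d=np.array(p[:2])-S[:2];c,s=np.cos(S[2]),np.sin(S[2]);return np.array([c*d[0]+s*d[1],-s*d[0]+c*d[1]])
E
python3 - <<'E'
from h import *
q=lambda x,y:np.array([x/4+320-.375,y/4+160-.375])
m=.001
o=[("top",np.array(l)*m,q(*u)) for l,u in [((0,0,110),(188,241)),((130,0,110),(245,19)),((-22,62,78),(64,263)),((-22,-62,78),(284,321)),((-22,50,72),(80,267)),((-22,-50,72),(270,319))]]
S=fit(o,[.6,-.1,-.25])
t=arm.read_state()["eef_pos"]
for S in (S,np.array([.6159,-.1016,-.2718])):
    L,R=(back("top",q(*u),.036) for u in((109,369),(178,389)))
    print(tostand(L,S),tostand(R,S),"mid",(tostand(L,S)+tostand(R,S))/2,"tcp",tostand(t,S))
E
```

```text
fit [ 0.6175 -0.1054 -0.2688] deg -15.4
[[0.1, 0.0], [0.4, -1.1], [-0.3, 0.1], [0.1, 0.1], [0.9, 1.1], [-2.1, -0.3]]
[-0.06456465  0.0227577 ] [-0.06550841 -0.01716703] mid [-0.06503653  0.00279533] tcp [-0.16095267  0.00354585]
[-0.06204018  0.01934359] [-0.06286497 -0.02058377] mid [-0.06245258 -0.00062009] tcp [-1.58370526e-01 -1.55378995e-04]
```

Emit:
{"name": "apply_moves", "arguments": {"increments": [[-0.008, -0.002, 0, 0.002, 0], [-0.015, 0, 0, 0, 0], [-0.016, 0, 0, 0, 0], [-0.012, 0, 0, 0, 0], [-0.006, 0, 0, 0, 0]]}}

```text
clock: 6.65
eef_pos: [0.5183, -0.0773, 0.0307]
ee_rot: [0.0, 0.135, 0.991, -0.0]
wrist_force: [-0.3, 0.4, -1.0]
opening: 0.245
grasp_force: 59.0
```

Emit:
{"name": "apply_moves", "arguments": {"increments": [[0, 0, 0, 0, 0], [0, 0, 0, 0, 0]]}}

```text
clock: 6.9
eef_pos: [0.5172, -0.077, 0.0307]
ee_rot: [-0.0, 0.135, 0.991, 0.0]
wrist_force: [0.2, 0.3, 0.1]
opening: 0.244
grasp_force: 59.0
```

```bash
python3 -c "
from h import *
rel([.4622,-.0602,.031],np.radians(74.5))
for S in ([.6175,-.1054,-.2688],[.6159,-.1016,-.2718]): print(tostand(arm.read_state()['eef_pos'],np.array(S)))
import cv2
t=arm.camera('top');s=arm.camera('scene')
np.save('pics/t3.npy',t);np.save('pics/s3.npy',s)
a=cv2.resize(t[195:265,330:410,::-1],(400,350),interpolation=cv2.INTER_CUBIC)
b=cv2.resize(s[220:290,235:315,::-1],(400,350),interpolation=cv2.INTER_CUBIC)
cv2.imwrite('pics/g3.png',np.hstack([a,b]))"
```

```text
pos [ 0.5172 -0.077   0.0307] tooly deg 74.49 clk 6.9 op 0.24378900746222731 58.98014187812805 F [0.2 0.3 0.1] tz [-6.e-04  2.e-04 -1.e+00]
tool-frame d [ 0.0575  0.0015 -0.0003] roll -0.0003
[-0.10427717  0.00076099]
[-0.10171755 -0.0027828 ]
```

View pics/g3.png

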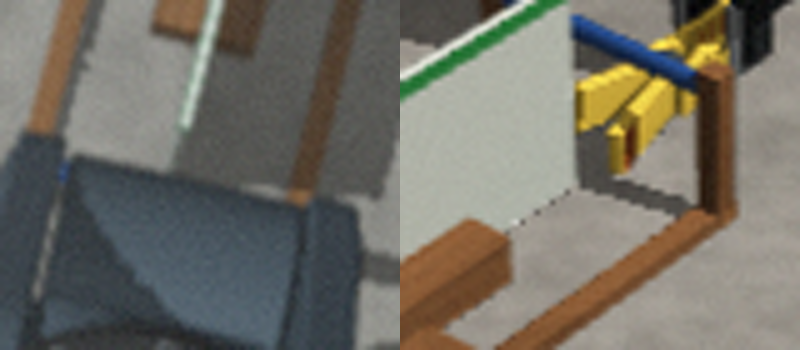

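The right view shows the near (+y) jaw tip ending around (612..622,127..174), clear of the card edge at column 576. The far jaw is partly behind the card. I'll check the lateral offset using the scene camera only.

```bash
python3 - <<'E'
from h import *
S=np.array([.6159,-.1016,-.2718])
q=lambda x,y:np.array([(x-400)/5+235-.4,y/5+220-.4])
for z,u in((.0145,(617,173)),(.0365,(617,127)),(.0145,(612,170)),(.0365,(612,128)),(.0145,(622,176))):
    print(z,u,tostand(back("scene",q(*u),z),S).round(4))
print("card edge base",tostand(back("scene",q(577,188),.004),S).round(4))
# model prediction: clip along tool, tip 0.098 ahead of TCP
t=arm.read_state()["eef_pos"];h=np.radians(-15.5)
for tipx in(.0955,.1):
  for y in(.0155,.0235):
    w=place([t[0],t[1],h],[[tipx,y,.0145],[tipx-.001,y,.0365]]);p=proj("scene",w)
    print(tipx,y,((p+.4-[235,220])*5+[400,0]).round(0).tolist())
# yellow mask rows near the jaw, raw scene image
s=np.load("pics/s3.npy").astype(int);y=(s[:,:,0]-s[:,:,2]>60)&(s[:,:,1]>90)
for r in range(232,258,2):
    c=np.where(y[r,268:300])[0]+268; print(r,c.tolist())
E
```

```text
0.0145 (617, 173) [-0.0079  0.0179]
0.0365 (617, 127) [-0.0105  0.0161]
0.0145 (612, 170) [-0.0082  0.0147]
0.0365 (612, 128) [-0.0086  0.015 ]
0.0145 (622, 176) [-0.0076  0.021 ]
card edge base [0.0006 0.002 ]
0.0955 0.0155 [[606.0, 171.0], [606.0, 128.0]]
0.0955 0.0235 [[619.0, 177.0], [620.0, 134.0]]
0.1 0.0155 [[599.0, 175.0], [599.0, 132.0]]
0.1 0.0235 [[613.0, 182.0], [613.0, 139.0]]
232 [292, 293, 294, 295, 296, 297, 298, 299]
234 [275, 276, 277, 278, 279, 280, 281, 282, 283, 297, 298, 299]
236 [270, 271, 272, 273, 274, 275, 276, 277, 278, 279, 280, 281, 282, 283, 284, 285, 286, 287, 288]
238 [270, 271, 272, 273, 274, 275, 276, 277, 278, 279, 280, 281, 282, 283, 284, 285, 286, 287, 288, 289, 291, 292]
240 [271, 272, 273, 274, 275, 276, 277, 278, 279, 281, 282, 283, 284, 285, 286, 287, 288, 289, 291, 292, 293]
242 [271, 272, 273, 274, 275, 276, 277, 280, 281, 282, 283, 284, 285, 286, 287, 288, 289, 291, 292]
244 [270, 271, 272, 273, 274, 275, 278, 279, 280, 282, 283, 284, 285, 286, 287]
246 [276, 277, 278, 279, 282, 283, 284, 285, 286]
248 [277, 278, 279, 282, 283, 284]
250 [277, 278, 279, 282, 283]
252 [278, 279]
254 [278, 279]
256 []
```

Both cameras agree: the mouth is centred on the card within about 1 mm, and the tip is 8 mm short of the card edge. I'll advance 33 mm.

Emit:
{"name": "apply_moves", "arguments": {"increments": [[-0.005, 0.0005, 0, 0, 0], [-0.008, 0, 0, 0, 0], [-0.008, 0, 0, 0, 0], [-0.007, 0, 0, 0, 0], [-0.0045, 0, 0, 0, 0]]}}

```text
clock: 7.62
eef_pos: [0.5496, -0.0855, 0.0308]
ee_rot: [0.0, 0.135, 0.991, -0.0]
wrist_force: [-0.1, -0.3, 0.6]
opening: 0.248
grasp_force: 59.0
```

Emit:
{"name": "apply_moves", "arguments": {"increments": [[0, 0, 0, 0, 0], [0, 0, 0, 0, 0], [0, 0, 0, 0, 0]]}}

```text
clock: 8.0
eef_pos: [0.5489, -0.0853, 0.0308]
ee_rot: [-0.0, 0.135, 0.991, 0.0]
wrist_force: [0.7, 1.2, -0.4]
opening: 0.245
grasp_force: 59.0
```

```bash
python3 -c "
from h import *
rel([.4622,-.0602,.031],np.radians(74.5))
for S in ([.6175,-.1054,-.2688],[.6159,-.1016,-.2718]): print(tostand(arm.read_state()['eef_pos'],np.array(S)))
import cv2
t=arm.camera('top');s=arm.camera('scene')
a=cv2.resize(t[165:265,330:410,::-1],(320,400),interpolation=cv2.INTER_CUBIC)
b=cv2.resize(s[220:300,230:320,::-1],(450,400),interpolation=cv2.INTER_CUBIC)
cv2.imwrite('pics/g4.png',np.hstack([a,b]))"
```

```text
pos [ 0.5489 -0.0853  0.0308] tooly deg 74.49 clk 8.0 op 0.2452275306669941 58.97687315940857 F [ 0.7  1.2 -0.4] tz [-2.e-04  0.e+00 -1.e+00]
tool-frame d [ 0.0903  0.001  -0.0002] roll -0.0002
[-0.0714765   0.00119176]
[-0.06891832 -0.00225363]
```

View pics/g4.png

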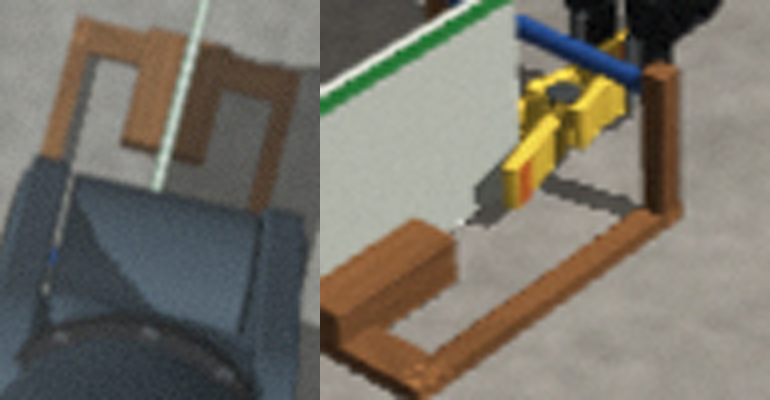

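The near jaw stands along the card with its tip at (512,190) and a visible gap. The far jaw is behind the card, the rail clears the clip, and no contact force registers. Handing in.

```bash
python3 -c "
from bench import arm
print(arm.job_done())"
```

```text
the job is handed in; nothing more can be done
None
```

I handed in the job with the clip held wide open and level, about 14 mm off the bench. Its jaw tips are about 24 mm past the card's near edge, and the card is centred in the mouth to within about 2 mm by camera measurement. The far jaw was hidden behind the card in the last pictures, but no contact force showed.

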